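Clamp a cladding board and hold a damp meter to it

ROBOT

A 6-joint arm with a two-finger parallel gripper is mounted at the origin on the work surface. World frame = base frame: x ahead of the robot, y to its left, z up, the work surface at z = 0. Lengths are in m, angles in rad, forces in N, time in s.
With the tool pointing down it reaches from about 0.35 to 0.725 m from the base axis. Payload 6 kg.
Tool frame: the origin (TCP) lies at the very end of the fingers, on their centre line; the grasp point (between the pads) lies 19 mm behind it; z points along the fingers, y is the line along which they close (so a half turn about z gives the same grasp; the last joint's range is limited). The gripper opens to 85 mm and grips with 20 to 120 N. Pads are 22 mm wide; open, the fingers measure 114 mm over their backs; the gripper's body (76 mm by 85 mm) begins 54 mm behind the grasp point. The pads swing forward as they close: fully open they stand 13 mm farther back than shut.
Start: joints at [1.653, 0.04, 0.085, 0, -1.615, -0.334], TCP at [0.149, 0.581, 0.231] pointing down, gripper open.
Joint ranges: [-2.56, 2.56], [-1.29, 2.01], [-1.08, 1.49], [-3.29, 1.98], [-2.81, -0.18], [-2.99, 2.99]. Speed limits (rad/s): [2.57, 2.57, 3.01, 3.14, 3.14, 3.14].

INTERFACE

Orientations are given as [roll, pitch, yaw] about the fixed x, y, z axes, in that order (R = Rz(yaw) Ry(pitch) Rx(roll)).
In Python, from cell import * gives the robot as it stands.
- The arm moves only by the tool move_arm, never from a script. Its argument "deltas" is a list of rows, each an object with "fingers": the opening, from 0 (shut) to 1 (fully open); "slide": the shift along the tool's x, y, z in cm, a list of three; "twist": the turn about the tool's z in rad. A call has 1 to 20 rows; each row is the pose to reach, as a shift and turn from the pose commanded when the call began, along the tool's axes at that moment; what a row does not reach only later rows make up. A row lasts 1/8 s, in which the tool goes at most 62.5 mm and 10.7 degrees, less where a joint would pass 70% of its speed; a pose out of reach is approached as far as the arm can. A call with a gripper value outside its range is refused whole. The fingers move at their own pace and stop on an object; "newtons" is the grip in N (left out, the last holds). Time passes only in rows, so rows that repeat a pose let the fingers close. It gives the time, the measured TCP pose, the force, the opening and the grip force at its end, in the units of the state.
- observe(): the state, without advancing time (a new reading comes with each control period).
- camera(name): name is "side" or "top" or "wrist"; returns the picture (384x512x3 uint8, red, green, blue); there is no depth.
- camera_params(name): a dict with "fx", "fy", "cx", "cy" (pixels), "k1" (the pictures are not rectified: a ray, as slopes to the right and down, at radius r is drawn at 1 + k1 r^2 times it, then the intrinsics apply), "rvec" (rotation vector, rad) and "tvec" (3), from world to camera coordinates, as OpenCV has them; the wrist camera has in their place "tool_from_camera" (4x4, takes a point from camera to tool coordinates, whose origin is the TCP and whose axes are the flange's). Camera axes: x right, y down, z forward; pixel columns grow to the right and rows downward; lengths in m; the calibration is good to about 2 mm. A picture is of the moment at which its call begins: read the wrist's pose just before it. camera_params takes no time and is no camera call.
- close_job(): hands the job in; it is judged then, once.
Trained networks look in the newest picture that a camera, given by its name, has taken for a name from the list of things; names that differ only in an ending like _2 or _b are one class to them, and where a whole thing is asked for, a point or a joint stands for the part that bears it (a point fixed in the world has none). Each returns a list of dicts, best first, with "score" (0 to 1); they miss things now and then, are a little off and sometimes report something else, mostly with a low value. They report only what shows in the picture. A call takes as long as a camera call.
- look_for(target, camera): "centre" ([x, y, z] in m, in world coordinates, good to about 4 mm: the middle of the surface that is visible of it).
The state is a dict: "time": time; "qpos": joint angles; "qd": joint speeds; "effort": joint torques, N m; "eef_pos": TCP position; "orientation": TCP orientation; "force": force on the tool from outside, world axes, zero at the start; "moment": the same for the moment, N m; "opening": finger opening in m; "grasp_force": force on a finger pad.
Only numpy, scipy, OpenCV 4.12 (cv2) and the standard library are available. Lean on these libraries where they do the work, as an engineer would, in place of code of your own. Each camera call takes 0.05 s, during which the arm holds its last target. There are 200 camera calls.

TASK

On the sloping rest, swing the clamp lever down until it is shut on the pine board; then take the damp meter from its stand and hold its tip inside the ring drawn on the board, the meter square to the board's sloping face, pressing lightly so that the sprung tip goes in about half way, never to its stop. Finish while you are still holding the meter there like that, with the clamp still shut and the board not shifted, and leave the bottle, the tumbler and the screwdriver where they are.

Things in the scene. Friction and masses are not known exactly. Their poses are not given: they have to be found in the camera images.
- rest: Fixed plywood rest, 135 (x) x 262 mm (y, -156 to +106). Origin on the table under the board's middle, z up. Its deck slopes 20 degrees, rising towards +x; its surface is 45 mm above the origin. 11 mm ledges at the lower (-x) edge and +y end; at the -y end an aluminium socket block (60 x 52 mm, 26 mm above the deck, hinge ears to 46 mm) carries the clamp lever.
- board: Loose pine board 110 (x) x 200 (y) x 18 (z) mm, 0.2 kg, lying on the deck between the ledges and the socket block, so tilted 20 degrees with it. Origin at the centre of its underside; z is square to its face, x points up the slope, y along its length away from the socket block.
- spot (a point): Centre of the ring drawn in black on the board's upper face (inner diameter 20 mm, outer 26 mm): at x 0, y +45, z 18 mm in the board's frame. The point's axes are the board's.
- clamp (a joint): Clamp lever hinge, rad. 0: shut, its rubber pad resting on the board, lever parallel to the board; 1.57: lever standing square to the board. It starts open, at 0.9 to 1.45. It stays where it is left; moving it takes about 1.5 N at the handle. Shut means under 0.12.
- clamp_hinge (a point): Middle of the lever's hinge axis, which runs along the slope (the board's x): 130 mm from the rest's origin towards its -y, 34 mm square above the deck (16 mm above the board's face).
- clamp_handle (a point): Centre of the lever's black round cross handle (16 mm diameter, 60 mm long, parallel to the hinge axis), 105 mm along the lever from the hinge and 6 mm to its upper side. The lever is a steel bar 20 x 10 mm. Shut, it points along the board's +y and the handle's centre is 22 mm above the board, 70 mm from the ring's centre.
- stand: Fixed grey plastic stand for the meter, a block 80 x 80 x 60 mm high with a 23 mm square hole through it in the middle; origin at the centre of its underside.
- meter: Loose damp meter, 0.15 kg: black body 36 (x) x 28 (y) x 110 (z) mm, under it a round nose 18 mm in diameter, 30 mm long, then the sprung tip. Origin at the centre of the body's underside (shoulder); z along the body away from the tip. Starts upright, shoulder on top of the stand (60 mm above the table), nose and tip 50 mm down in the hole. Grip it across the 28 mm, high up.
- tip (a point): End of the meter's sprung tip (a 10 mm ball on a 9 mm stem), 50 mm below the meter's origin on its axis, less what is pushed in.
- plunger (a joint): How far the sprung tip is pushed into the meter, m: 0 out, 0.014 at its stop; half way is 0.007. The spring pushes back with 1.2 N at once and 0.4 N more for each mm (4 N half way).
- oil_bottle: Bystander: amber bottle 56 mm in diameter, 140 mm high; origin at the centre of its underside.
- tumbler: Bystander: white ceramic tumbler 72 mm in diameter, 90 mm high; origin at the centre of its underside.
- screwdriver: Bystander: screwdriver with a wooden handle lying on the table beyond the rest; its origin is on the table under it.

How it is judged:
By the outcome, as a careful person would: the job done as asked, in the order asked, and still so for the second after the job is handed in, while the arm keeps its last pose, push and grip.
It also fails if it takes over 69 s, if anything falls off the work surface, if the arm or the gripper's body presses on something with over 40 N, if the wrist force passes 120 N, or if a joint passes its speed limit or range.

## Working session

There is one attempt and no reset: what is moved stays moved. The work goes in short steps, Python scripts to look and compute and a tool call to move; the robot and the scene stay as the last step left them, time stands still between calls to the robot, and variables do not carry over. Pictures are saved under pics/ and viewed, at most 10 in all, crops included, and the job is handed in when it is done.

Besides the shell and the picture viewer there is one more tool, called after "Request:" in YAML: its name, and indented under it one key for each argument. move_arm: Moves the arm, as the interface text tells. Its arguments: {"type":"object","properties":{"deltas":{"type":"array","items":{"type":"object","properties":{"fingers":{"type":"number"},"slide":{"type":"array","items":{"type":"number"}},"twist":{"type":"number"}}}},"newtons":{"type":"number"}},"required":["deltas"]}

```bash
mkdir -p pics; ls
python3 - <<'E'
from cell import *
import cv2, numpy as np
s=observe(); print({k:np.round(v,3).tolist() for k,v in s.items()})
ims=[]
for c in ["top","side"]:
    im=camera(c); cv2.imwrite(f"pics/{c}0.png",im[...,::-1])
    for n in ["rest","board","clamp","clamp_handle","stand","meter","oil_bottle","tumbler","screwdriver"]:
        r=look_for(n,c); print(c,n,[(np.round(d["centre"],3).tolist(),round(d["score"],2)) for d in r[:2]])
    p=camera_params(c); print({k:np.round(v,4).tolist() for k,v in p.items()})
E
```

```text
pics
{'time': 0.0, 'qpos': [1.653, 0.041, 0.084, -0.0, -1.616, -0.334], 'qd': [0.001, -0.001, 0.001, -0.0, -0.001, 0.0], 'effort': [0.0, -36.82, 34.743, 6.933, -0.005, -0.0], 'eef_pos': [0.149, 0.581, 0.23], 'orientation': [3.14, -0.0, -0.252], 'force': [0.315, -0.246, -0.167], 'moment': [-0.006, -0.021, 0.009], 'grasp_force': 0.0, 'opening': 0.086}
top rest [([0.544, -0.16, 0.067], 0.84)]
top board [([0.506, -0.068, 0.068], 0.96)]
top clamp [([0.504, -0.164, 0.164], 0.64)]
top clamp_handle [([0.509, -0.165, 0.164], 0.68), ([0.528, 0.252, 0.158], 0.61)]
top stand [([0.532, 0.241, 0.056], 0.75)]
top meter [([0.528, 0.255, 0.158], 0.83)]
top oil_bottle [([0.728, -0.323, 0.095], 0.83), ([0.53, 0.239, 0.057], 0.74)]
top tumbler [([0.76, 0.173, 0.051], 0.8), ([0.548, -0.161, 0.063], 0.49)]
top screwdriver [([0.782, -0.13, 0.022], 0.55), ([0.505, -0.163, 0.168], 0.16)]
{'fx': 350.4741, 'fy': 350.4741, 'cx': 255.0649, 'cy': 188.6326, 'k1': -0.0232, 'rvec': [2.1817, -2.1836, 0.1092], 'tvec': [-0.0404, 0.6495, 0.7663]}
side rest [([0.777, -0.148, 0.02], 0.66), ([0.524, -0.198, 0.056], 0.65)]
side board [([0.5, -0.096, 0.053], 0.73)]
side clamp []
side clamp_handle [([0.504, -0.175, 0.136], 0.66)]
side stand [([0.524, 0.224, 0.044], 0.95)]
side meter [([0.528, 0.249, 0.124], 0.89)]
side oil_bottle [([0.727, -0.352, 0.077], 0.77)]
side tumbler [([0.755, 0.14, 0.063], 0.6)]
side screwdriver [([0.777, -0.148, 0.017], 0.76)]
{'fx': 386.9284, 'fy': 386.9284, 'cx': 245.1335, 'cy': 188.6458, 'k1': 0.0327, 'rvec': [2.0929, -0.2454, 0.1431], 'tvec': [-0.6467, 0.1378, 0.9317]}
```

View pics/top0.png

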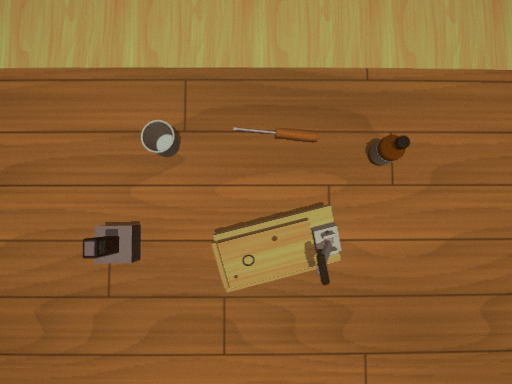

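View pics/side0.png

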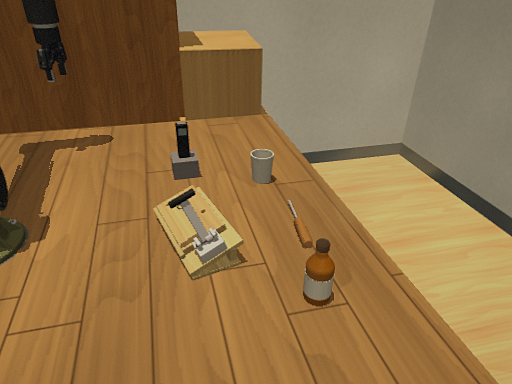

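The top view shows the board with the ring near (248,260), the clamp block near (326,240) with the handle at (322,281), and the meter and stand near (110,243). The side view agrees. Next I fit the rest pose from a zoomed crop.

```bash
cat > h.py <<'E'
from cell import *
import cv2, numpy as np
from scipy.spatial.transform import Rotation as Ro
def dist(p): return np.array([p["k1"],0,0,0,0.])
def Km(p): return np.array([[p["fx"],0,p["cx"]],[0,p["fy"],p["cy"]],[0,0,1]])
def ext(name,s=None):
    p=camera_params(name)
    if name!="wrist": return p,cv2.Rodrigues(np.array(p["rvec"],float))[0],np.array(p["tvec"],float)
    s=s or observe()
    T=np.eye(4); T[:3,:3]=Ro.from_euler("xyz",s["orientation"]).as_matrix(); T[:3,3]=s["eef_pos"]
    C=np.linalg.inv(T@np.array(p["tool_from_camera"])); return p,C[:3,:3],C[:3,3]
def proj(e,X):
    p,R,t=e; return cv2.projectPoints(np.atleast_2d(X).astype(float),cv2.Rodrigues(R)[0],t,Km(p),dist(p))[0][:,0]
def unproj(e,uv,z):
    p,R,t=e; q=cv2.undistortPoints(np.array(uv,float).reshape(-1,1,2),Km(p),dist(p))[:,0]
    d=np.c_[q,np.ones(len(q))]@R; c=-R.T@t
    return c+d*((np.array(z)-c[2])/d[:,2])[:,None]
def rest(x,y,phi): # board frame -> world
    R=Ro.from_euler("zy",[phi,-np.radians(20)]).as_matrix(); return R,np.array([x,y,.045])
E
python3 - <<'E'
from h import *
im=cv2.imread("pics/top0.png")
cv2.imwrite("pics/z.png",cv2.resize(im[195:300,195:355],None,fx=5,fy=5,interpolation=cv2.INTER_CUBIC))
e=ext("top"); print(unproj(e,[[248,260]],[.0619]), unproj(e,[[229,291],[340,262]],[.03,.03]))
print(np.round(camera_params("wrist")["tool_from_camera"],3))
E
```

```text
[[ 0.49346164 -0.02527902  0.0619    ]] [[ 0.4221813   0.01694997  0.03      ]
 [ 0.4845991  -0.23065813  0.03      ]]
[[-0.001 -0.955 -0.296  0.076]
 [ 1.    -0.001  0.    -0.   ]
 [-0.001 -0.296  0.955 -0.143]
 [ 0.     0.     0.     1.   ]]
```

View pics/z.png

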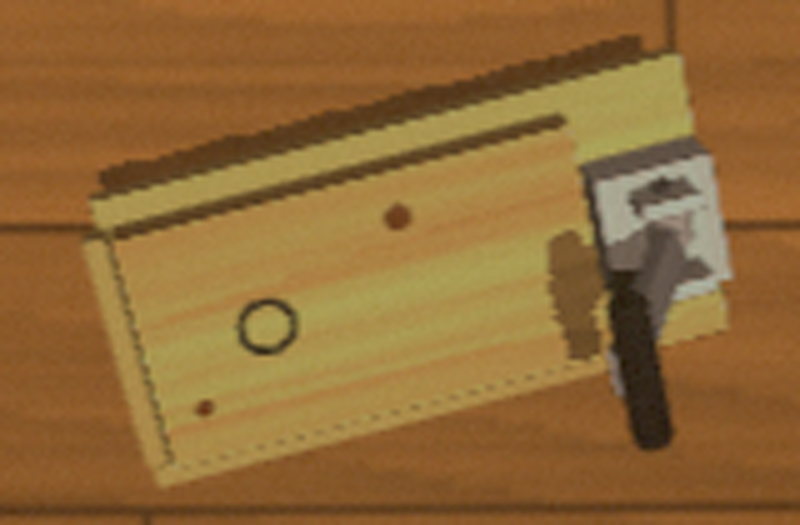

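The crop shows the ring at (267,326), the board corners near (112,237), (572,124) and (168,470), and the handle from (627,270) to (655,450), so its centre is near (641,360). The lever is clearly open.

Run:
```python
from h import *
from scipy.optimize import least_squares
e=ext("top")
B=np.array([[0,45,18],[55,100,18],[55,-100,18],[-55,100,18]])/1e3
uv=np.array([[267,326],[112,237],[572,124],[168,470]])/5+195
def W(p,P): R,o=rest(*p); return P@R.T+o
f=lambda p:((proj(e,W(p,B))-uv)*np.array([[3],[1],[1],[1]])).ravel()
r=least_squares(f,[.49,-.07,.24]); print(r.x, f(r.x).round(1))
p=r.x
H=lambda th:np.array([0,-.130+.105*np.cos(th)-.006*np.sin(th),.034+.105*np.sin(th)+.006*np.cos(th)])
for th in np.arange(.8,1.5,.1): print(th.round(1),proj(e,W(p,H(th)))[0].round(1),W(p,H(th)).round(3))
print("target",(np.array([641,360])/5+195))
for th in(.6,.3,0):print(th,W(p,H(th)).round(3))
print(W(p,np.array([0,-.13,.034])),W(p,B[0]))
```

```text
[ 0.50929501 -0.06957541  0.24726549] [-0.2 -0.3 -0.7  0.6 -0.2  1.3  1.6 -1.1]
0.8 [303.  270.5] [ 0.485 -0.129  0.157]
0.9 [307.9 271.2] [ 0.484 -0.137  0.164]
1.0 [313.1 271.6] [ 0.484 -0.146  0.17 ]
1.1 [318.6 271.7] [ 0.485 -0.155  0.175]
1.2 [324.3 271.4] [ 0.486 -0.164  0.179]
1.3 [330.2 270.9] [ 0.487 -0.174  0.183]
1.4 [336.  270.1] [ 0.489 -0.184  0.185]
target [323.2 267. ]
0.6 [ 0.486 -0.115  0.141]
0.3 [ 0.492 -0.1    0.114]
0 [ 0.501 -0.094  0.085]
[ 0.52756542 -0.1956215   0.08783193] [ 0.49278895 -0.02594407  0.05814749]
```

```bash
sed -i 's/"zy"/"ZY"/' h.py
cat > m.py <<'E'
from h import *
def W(p,P): R,o=rest(*p); return P@R.T+o
H=lambda th:np.array([0,-.130+.105*np.cos(th)-.006*np.sin(th),.034+.105*np.sin(th)+.006*np.cos(th)])
E
python3 - <<'E'
from m import *
from scipy.optimize import least_squares
e=ext("top")
B=np.array([[0,45,18],[55,100,18],[55,-100,18],[-55,100,18]])/1e3
uv=np.array([[267,326],[112,237],[572,124],[168,470]])/5+195
f=lambda p:((proj(e,W(p,B))-uv)*np.array([[3],[1],[1],[1]])).ravel()
r=least_squares(f,[.49,-.07,.24]); print(r.x, f(r.x).round(1))
p=r.x
for th in np.arange(.9,1.5,.1): print(th.round(1),proj(e,W(p,H(th)))[0].round(1),W(p,H(th)).round(3))
print("target",(np.array([641,360])/5+195))
for th in(.6,.3,0):print(th,W(p,H(th)).round(3))
print(W(p,np.array([0,-.13,.034])),W(p,B[0]))
E
```

```text
[ 0.50976788 -0.06836139  0.23616663] [-0.1 -0.3 -0.5  0.7  0.1  0.7  0.8 -0.5]
0.9 [312.  269.7] [ 0.486 -0.145  0.158]
1.0 [317.3 269.9] [ 0.486 -0.155  0.163]
1.1 [322.9 269.9] [ 0.487 -0.164  0.167]
1.2 [328.7 269.6] [ 0.488 -0.174  0.171]
1.3 [334.5 268.9] [ 0.489 -0.184  0.174]
1.4 [340.2 268. ] [ 0.491 -0.194  0.175]
target [323.2 267. ]
0.6 [ 0.488 -0.122  0.137]
0.3 [ 0.494 -0.105  0.111]
0 [ 0.502 -0.096  0.083]
[ 0.52887904 -0.1974737   0.07694955] [ 0.49325342 -0.02605095  0.06191447]
```

Request:
move_arm:
  deltas:
    - {"fingers": 0, "slide": [0, 0, -5], "twist": 0}
    - {"fingers": 0, "slide": [53, 67, -5], "twist": -0.488}
    - {"fingers": 0, "slide": [53, 67, -5], "twist": -0.488}
    - {"fingers": 0, "slide": [53, 67, -5], "twist": -0.488}
    - {"fingers": 0, "slide": [53, 67, -5], "twist": -0.488}
    - {"fingers": 0, "slide": [53, 67, -5], "twist": -0.488}
    - {"fingers": 0, "slide": [53, 67, -5], "twist": -0.488}
    - {"fingers": 0, "slide": [53, 67, -5], "twist": -0.488}
    - {"fingers": 0, "slide": [53, 67, -5], "twist": -0.488}
    - {"fingers": 0, "slide": [53, 67, -5], "twist": -0.488}
    - {"fingers": 0, "slide": [53, 67, -5], "twist": -0.488}
    - {"fingers": 0, "slide": [53, 67, -5], "twist": -0.488}
    - {"fingers": 0, "slide": [53, 67, -5], "twist": -0.488}
    - {"fingers": 0, "slide": [53, 67, -5], "twist": -0.488}
    - {"fingers": 0, "slide": [53, 67, -5], "twist": -0.488}
    - {"fingers": 0, "slide": [53, 67, -5], "twist": -0.488}
    - {"fingers": 0, "slide": [53, 67, -5], "twist": -0.488}
    - {"fingers": 0, "slide": [53, 67, -5], "twist": -0.488}

```text
time: 3.25
eef_pos: [0.4958, -0.1991, 0.2819]
orientation: [3.141, -0.001, 0.237]
force: [-0.3, 0.3, 0.6]
opening: -0.0003
grasp_force: 0.0
```

Run:
```python
from m import *
s=observe(); print(np.round(s["qpos"],2)); im=camera("wrist"); cv2.imwrite("pics/w1.png",im[...,::-1])
e=ext("wrist",s)
for n in ["clamp_handle","clamp","board"]: print(n,[(np.round(d["centre"],3).tolist(),round(d["score"],2)) for d in look_for(n,"wrist")[:2]])
p=(.5098,-.0684,.236)
for th in (1.0,1.1,1.2,1.3): print(th,proj(e,W(p,H(th)))[0].round(1))
print(proj(e,W(p,np.array([[0,.045,.018],[-.055,-.1,.018],[.055,-.1,.018]]))))
```

```text
[-0.01 -0.12  0.02  0.   -1.71  1.81]
clamp_handle [([0.511, -0.167, 0.154], 0.77)]
clamp [([0.503, -0.176, 0.153], 0.75)]
board [([0.518, -0.071, 0.062], 0.85)]
1.0 [204.1 183.8]
1.1 [213.6 186.8]
1.2 [224.  189.3]
1.3 [235.1 191.1]
[[115.21111417 132.44420845]
 [234.91765633 170.05576459]
 [231.44379327  87.07475038]]
```

View pics/w1.png

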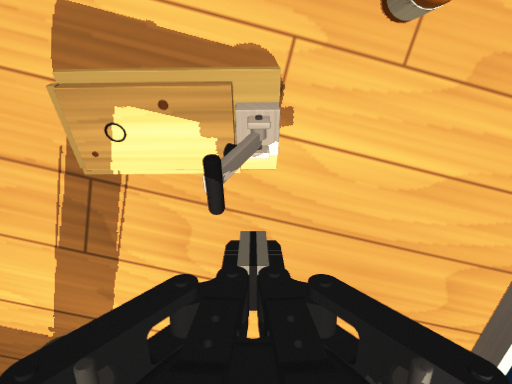

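Prediction matches the picture: the ring is at (115,132), the handle is near (214,185), so the lever is at about 1.1 rad. Now I descend behind the handle and push.

Request:
move_arm:
  deltas:
    - {"fingers": 0, "slide": [0, 0, 6]}
    - {"fingers": 0, "slide": [0, 0, 12]}
    - {"fingers": 0, "slide": [0, 0, 12.4]}
    - {"fingers": 0, "slide": [0, -1, 12.4]}
    - {"fingers": 0, "slide": [0.2, -2, 12.8]}
    - {"fingers": 0, "slide": [0.4, -3, 13.3]}
    - {"fingers": 0, "slide": [0.5, -4, 13.8]}
    - {"fingers": 0, "slide": [0.8, -4.7, 14.5]}
    - {"fingers": 0, "slide": [1.1, -5.4, 15.1]}
    - {"fingers": 0, "slide": [1.4, -6, 15.8]}
    - {"fingers": 0, "slide": [1.4, -6, 15.8]}

```text
invalid input at $.deltas[0]: expected keys fingers, slide, twist
```

Run:
```python
from m import *
s=observe(); im=camera("wrist"); cv2.imwrite("pics/w2.png",im[...,::-1])
print(s["force"])
```

```text
[-0.78431454  0.46639786 -1.02657451]
```

View pics/w2.png

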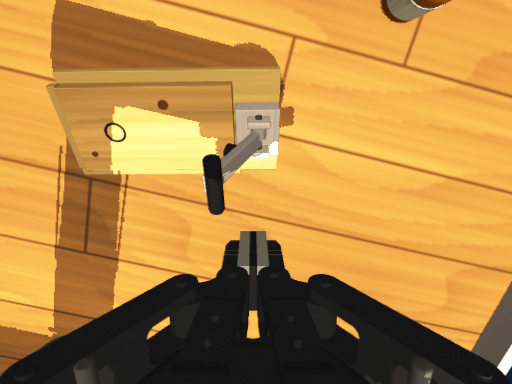

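The picture is the same as before, because the call was refused: each row needs a twist.

Request:
move_arm:
  deltas:
    - {"fingers": 0, "slide": [0, 0, 6], "twist": 0}
    - {"fingers": 0, "slide": [0, 0, 12], "twist": 0}
    - {"fingers": 0, "slide": [0, 0, 12.4], "twist": 0}
    - {"fingers": 0, "slide": [0, -1, 12.4], "twist": 0}
    - {"fingers": 0, "slide": [0.2, -2, 12.8], "twist": 0}
    - {"fingers": 0, "slide": [0.4, -3, 13.3], "twist": 0}
    - {"fingers": 0, "slide": [0.5, -4, 13.8], "twist": 0}
    - {"fingers": 0, "slide": [0.8, -4.7, 14.5], "twist": 0}
    - {"fingers": 0, "slide": [1.1, -5.4, 15.1], "twist": 0}
    - {"fingers": 0, "slide": [1.4, -6, 15.8], "twist": 0}
    - {"fingers": 0, "slide": [1.4, -6, 15.8], "twist": 0}

```text
time: 4.88
eef_pos: [0.4952, -0.1377, 0.1224]
orientation: [-3.141, 0.001, 0.237]
force: [-0.1, -0.7, 0.7]
opening: 0.0
grasp_force: 0.0
```

Run:
```python
from m import *
im=camera("wrist"); cv2.imwrite("pics/w3.png",im[...,::-1])
for n in ["clamp_handle"]: print(n,[(np.round(d["centre"],3).tolist(),round(d["score"],2)) for d in look_for(n,"wrist")[:2]])
```

```text
clamp_handle []
```

View pics/w3.png

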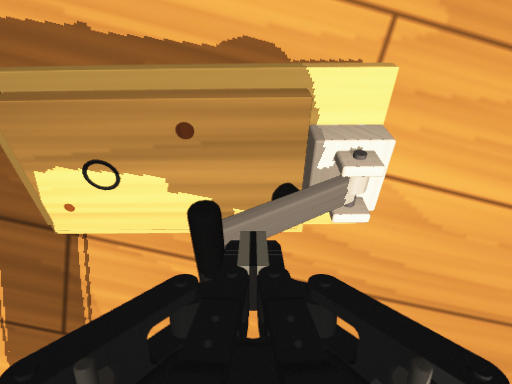

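The lever is well down (handle at (207,240)) and the finger rests on it just behind the handle. I keep following the arc.

Request:
move_arm:
  deltas:
    - {"fingers": 0, "slide": [0.4, -0.6, 0.7], "twist": 0}
    - {"fingers": 0, "slide": [0.8, -1.1, 1.5], "twist": 0}
    - {"fingers": 0, "slide": [1.1, -1.4, 2.2], "twist": 0}
    - {"fingers": 0, "slide": [1.4, -1.5, 2.9], "twist": 0}
    - {"fingers": 0, "slide": [1.6, -1.6, 3.4], "twist": 0}
    - {"fingers": 0, "slide": [1.6, -1.6, 3.6], "twist": 0}
    - {"fingers": 0, "slide": [1.6, -1.6, 3.6], "twist": 0}

```text
time: 5.85
eef_pos: [0.5073, -0.1189, 0.0873]
orientation: [3.142, -0.0, 0.236]
force: [0.2, -0.3, -0.5]
opening: 0.0001
grasp_force: 0.0
```

Request:
move_arm:
  deltas:
    - {"fingers": 0, "slide": [0, 0, 0.3], "twist": 0}
    - {"fingers": 0, "slide": [0, 0, 0.5], "twist": 0}
    - {"fingers": 0, "slide": [0, 0, 0.5], "twist": 0}
    - {"fingers": 0, "slide": [0, 0, 0.5], "twist": 0}

```text
time: 6.35
eef_pos: [0.5076, -0.119, 0.0829]
orientation: [3.141, -0.001, 0.236]
force: [0.6, 0.6, 4.4]
opening: -0.0002
grasp_force: 1.9
```

Request:
move_arm:
  deltas:
    - {"fingers": 0, "slide": [0, 0, 0.2], "twist": 0}
    - {"fingers": 0, "slide": [0, 0, 0.4], "twist": 0}
    - {"fingers": 0, "slide": [0, 0, 0.4], "twist": 0}
    - {"fingers": 0, "slide": [0, 0, 0.4], "twist": 0}

```text
time: 6.85
eef_pos: [0.5079, -0.1191, 0.0822]
orientation: [3.14, -0.003, 0.237]
force: [-8.8, 4.5, 20.2]
opening: 0.0
grasp_force: 11.0
```

Request:
move_arm:
  deltas:
    - {"fingers": 0, "slide": [0, 0, -6], "twist": 0}
    - {"fingers": 0, "slide": [0, 0, -12], "twist": 0}
    - {"fingers": 0, "slide": [0, -1, -18], "twist": 0}
    - {"fingers": 0, "slide": [1, -5, -24], "twist": 0}
    - {"fingers": 0, "slide": [3.3, -34, -25], "twist": 0}
    - {"fingers": 0, "slide": [3.3, -34, -25], "twist": 0}
    - {"fingers": 0.6, "slide": [3.3, -34, -25], "twist": 0}
    - {"fingers": 0.6, "slide": [3.3, -34, -25], "twist": 0}
    - {"fingers": 0.6, "slide": [3.3, -34, -25], "twist": 0}
    - {"fingers": 0.6, "slide": [3.3, -34, -25], "twist": 0}
    - {"fingers": 0.6, "slide": [3.3, -34, -25], "twist": 0}

```text
time: 8.22
eef_pos: [0.4596, 0.2192, 0.3277]
orientation: [3.141, 0.001, 0.237]
force: [0.6, 0.0, 0.4]
opening: 0.0514
grasp_force: 0.0
```

Run:
```python
from m import *
s=observe(); im=camera("wrist"); t=camera("top")[195:300,195:355]
z=np.full((600,800,3),0,np.uint8); z[:384,:512]=im; z[384:594,:320]=cv2.resize(t,(320,210),interpolation=cv2.INTER_CUBIC)
cv2.imwrite("pics/w4.png",z[...,::-1]); np.save("w4.npy",im)
print(s["eef_pos"],s["orientation"],s["time"])
for c in("wrist","top"):
  for n in ["meter","stand","clamp_handle"]: print(c,n,[(np.round(d["centre"],3).tolist(),round(d["score"],2)) for d in look_for(n,c)[:2]])
p=(.5098,-.0684,.236); print(proj(ext("top"),W(p,H(0)))-195)
```

```text
[0.45963675 0.21917897 0.32774076] [3.14071664e+00 1.05942454e-03 2.36616797e-01] 8.225
wrist meter [([0.534, 0.265, 0.169], 0.58)]
wrist stand [([0.534, 0.254, 0.058], 0.7)]
wrist clamp_handle [([0.512, -0.094, 0.083], 0.66)]
top meter [([0.527, 0.254, 0.157], 0.63)]
top stand [([0.528, 0.242, 0.056], 0.84)]
top clamp_handle [([0.52, -0.129, 0.082], 0.89)]
[[86.84678475 61.72376979]]
```

View pics/w4.png

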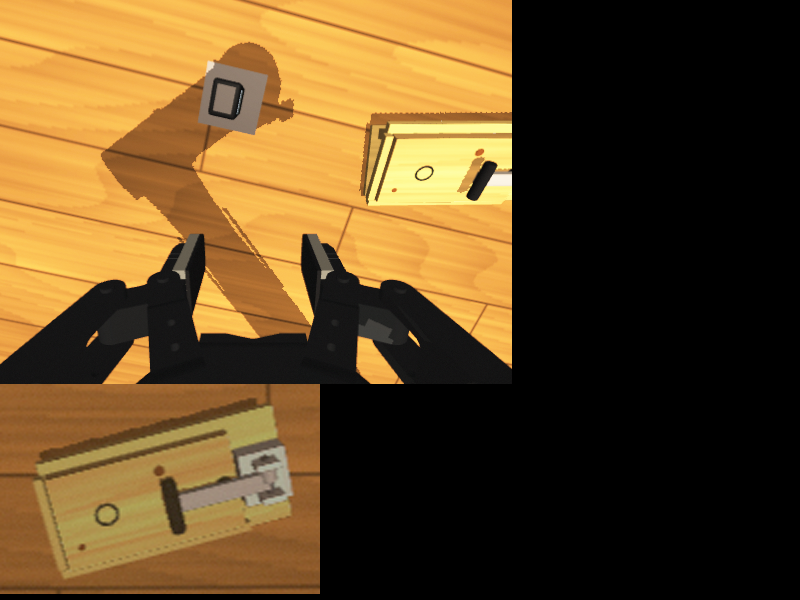

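The clamp is shut: in the top view the handle is at (86,61) against a prediction of (87,62). The stand's corners are near (208,62), (268,75), (256,134) and (199,122). The meter top is near (226,99), with its long side close to image vertical.

Run:
```python
from m import *
im=np.load("w4.npy"); e=ext("wrist")
st=unproj(e,[[208,62],[268,75],[256,134],[199,122]],[.06]*4); print(st.round(3),st.mean(0).round(4))
d=st[1]-st[0]+st[2]-st[3]; d2=st[0]-st[3]+st[1]-st[2]; print("yaw of +x-ish",np.arctan2(d2[1],d2[0]),"and perp",np.arctan2(d[1],d[0])+np.pi/2, np.linalg.norm(d)/2,np.linalg.norm(d2)/2)
g=im.max(2)[60:140,195:272]; m=(g<70).astype(np.uint8)
c=max(cv2.findContours(m,0,1)[0],key=cv2.contourArea); q=cv2.approxPolyDP(c,3,True)[:,0]+[195,60]
print(q.tolist(), cv2.minAreaRect(c))
box=cv2.boxPoints(cv2.minAreaRect(c))+[195,60]; t=unproj(e,box,[.17]*4); print(t.round(4).tolist(),t.mean(0).round(4))
# predicted top corners from stand pose
y=np.arctan2(d2[1],d2[0]); 
for ox in [0]:
  R=Ro.from_euler("z",y).as_matrix(); P=np.array([[18,14,170],[18,-14,170],[-18,-14,170],[-18,14,170]])/1e3@R.T+[*st.mean(0)[:2],0]
  print(proj(e,P).round(1).tolist())
```

```text
[[0.566 0.304 0.06 ]
 [0.569 0.224 0.06 ]
 [0.491 0.222 0.06 ]
 [0.488 0.302 0.06 ]] [0.5285 0.2628 0.06  ]
yaw of +x-ish 0.0331380232817759 and perp 0.031793562296020594 0.07989700065138061 0.07802925438058453
[[215, 78], [208, 111], [233, 119], [239, 113], [243, 88], [239, 83]] ((30.961536407470703, 38.69230651855469), (31.57469367980957, 37.85041046142578), 11.309932708740234)
[[0.5097, 0.2781, 0.17], [0.5456, 0.2777, 0.17], [0.547, 0.2474, 0.17], [0.511, 0.2467, 0.17]] [0.5283 0.2625 0.17  ]
[[214.6, 76.6], [243.0, 82.8], [236.2, 120.0], [208.7, 114.3]]
```

Request:
move_arm:
  deltas:
    - {"fingers": 0.65, "slide": [7.7, -2.6, 6], "twist": 0.204}
    - {"fingers": 0.65, "slide": [7.7, -2.6, 10], "twist": 0.204}
    - {"fingers": 0.65, "slide": [7.7, -2.6, 11], "twist": 0.204}
    - {"fingers": 0.65, "slide": [7.7, -2.6, 11], "twist": 0.204}
    - {"fingers": 0.65, "slide": [7.7, -2.6, 11], "twist": 0.204}

```text
time: 9.25
eef_pos: [0.529, 0.2626, 0.2216]
orientation: [-3.139, -0.004, 0.032]
force: [0.5, -1.0, 0.7]
opening: 0.0554
grasp_force: 0.0
```

Run:
```python
from m import *
s=observe(); im=camera("wrist"); cv2.imwrite("pics/w5.png",im[...,::-1]); e=ext("wrist",s)
print(np.round(s["qpos"],2))
P=np.array([[18,14,170],[18,-14,170],[-18,-14,170],[-18,14,170]])/1e3@Ro.from_euler("z",.033).as_matrix().T+[.5285,.2628,0]
print(s["eef_pos"],s["orientation"],proj(e,P).round(1).tolist())
```

```text
[ 0.8   0.01  0.04  0.   -1.59  0.8 ]
[0.52903958 0.26260802 0.22157628] [-3.13945565 -0.00408141  0.0322459 ] [[232.8, 188.0], [273.1, 188.0], [272.2, 235.2], [233.9, 235.2]]
```

View pics/w5.png

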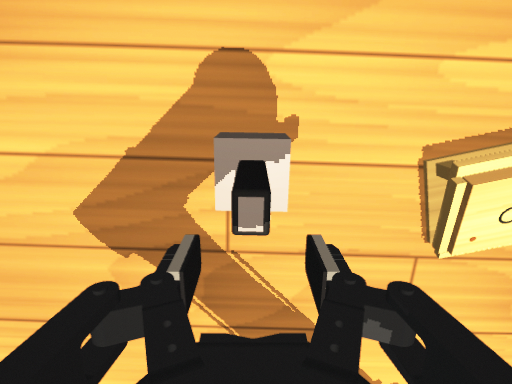

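The meter top is at (232–273, 188–235), exactly as predicted, and centred between the pads. I go down and grip.

Request:
move_arm:
  deltas:
    - {"fingers": 0.65, "slide": [0, 0, 4.5], "twist": 0}
    - {"fingers": 0.65, "slide": [0, 0, 9], "twist": 0}
    - {"fingers": 0.65, "slide": [0, 0, 9], "twist": 0}
    - {"fingers": 0, "slide": [0, 0, 9], "twist": 0}
    - {"fingers": 0, "slide": [0, 0, 9], "twist": 0}
    - {"fingers": 0, "slide": [0, 0, 9], "twist": 0}
    - {"fingers": 0, "slide": [0, 0, 9], "twist": 0}
    - {"fingers": 0, "slide": [0, 0, 9], "twist": 0}
  newtons: 20

```text
time: 10.3
eef_pos: [0.5299, 0.2636, 0.1321]
orientation: [-3.139, -0.005, 0.033]
force: [-1.2, 1.6, 6.6]
opening: 0.0277
grasp_force: 23.4
```

Request:
move_arm:
  deltas:
    - {"fingers": 0, "slide": [0, 0, -1], "twist": 0}
    - {"fingers": 0, "slide": [0, 0, -2.5], "twist": 0}
    - {"fingers": 0, "slide": [0, 0, -2.5], "twist": 0}
    - {"fingers": 0, "slide": [0, 0, -2.5], "twist": 0}

```text
time: 10.8
eef_pos: [0.5284, 0.2626, 0.153]
orientation: [3.142, 0.001, 0.032]
force: [0.2, -0.2, -2.0]
opening: 0.0278
grasp_force: 22.6
```

Request:
move_arm:
  deltas:
    - {"fingers": 0, "slide": [-0.5, 0, 0], "twist": 0}
    - {"fingers": 0, "slide": [-1, 0, 0], "twist": 0}
    - {"fingers": 0, "slide": [-1.5, 0, 0], "twist": 0}
    - {"fingers": 0, "slide": [-2, 0, 0], "twist": 0}
    - {"fingers": 0, "slide": [-2.5, 0, 0.1], "twist": 0}
    - {"fingers": 0, "slide": [-2.5, 0, 0.1], "twist": 0}

```text
time: 11.55
eef_pos: [0.5032, 0.2618, 0.1526]
orientation: [-3.142, -0.0, 0.033]
force: [0.9, 1.5, 0.3]
opening: 0.0276
grasp_force: 20.0
```

Request:
move_arm:
  deltas:
    - {"fingers": 0, "slide": [-0.5, 0, 0], "twist": 0}
    - {"fingers": 0, "slide": [-1, 0, 0.2], "twist": 0}
    - {"fingers": 0, "slide": [-1.5, 0, 0.3], "twist": 0}
    - {"fingers": 0, "slide": [-1.7, 0, 0.3], "twist": 0}
    - {"fingers": 0, "slide": [-1.7, 0, 0.3], "twist": 0}

```text
time: 12.18
eef_pos: [0.4862, 0.2612, 0.1491]
orientation: [3.141, 0.001, 0.032]
force: [1.1, 0.2, -0.6]
opening: 0.0277
grasp_force: 19.9
```

Run:
```python
from m import *
s=observe(); im=camera("wrist"); t=camera("side"); np.save("s6.npy",t); np.save("w6.npy",im)
z=np.zeros((584,800,3),np.uint8); z[:384,:512]=im; c=t[80:200,130:250]; z[:400,512-112:]=0
z[:384,:400]=im[:,60:460]; z[:400,400:]=cv2.resize(c,(400,400),interpolation=cv2.INTER_CUBIC)
cv2.imwrite("pics/w6.png",z[...,::-1])
print(s["eef_pos"],s["orientation"],s["force"],s["time"])
# project meter axis for tilts in side
e=ext("side",s); e2=ext("wrist",s)
R=Ro.from_euler("xyz",s["orientation"]).as_matrix(); G=np.array(s["eef_pos"])-.019*R[:,2]
for a in (0,10,15,20,25):
    up=np.cos(np.radians(a))*-R[:,2]-np.sin(np.radians(a))*R[:,0]
    print(a,[(proj(e,G+l*up)[0]).round(1).tolist() for l in(.02,-.09,-.14)],proj(e2,G+.02*up)[0].round(1),proj(e2,G-.14*up)[0].round(1))
```

```text
[0.48618585 0.26121722 0.14905377] [3.14127928e+00 5.72371881e-04 3.23963943e-02] [ 1.06799045  0.17007264 -0.5738355 ] 12.175
0 [[166.4, 118.0], [170.0, 151.7], [171.5, 166.0]] [253.6 289.9] [253.  184.3]
10 [[165.2, 118.2], [175.0, 150.7], [179.1, 164.5]] [253.6 296.5] [253.  159.2]
15 [[164.6, 118.3], [177.4, 150.0], [182.8, 163.3]] [253.6 299.3] [253.  146.5]
20 [[164.1, 118.6], [179.7, 149.0], [186.3, 161.9]] [253.6 301.7] [253.  133.7]
25 [[163.5, 118.8], [182.0, 147.9], [189.8, 160.1]] [253.6 303.9] [253.  120.7]
```

View pics/w6.png

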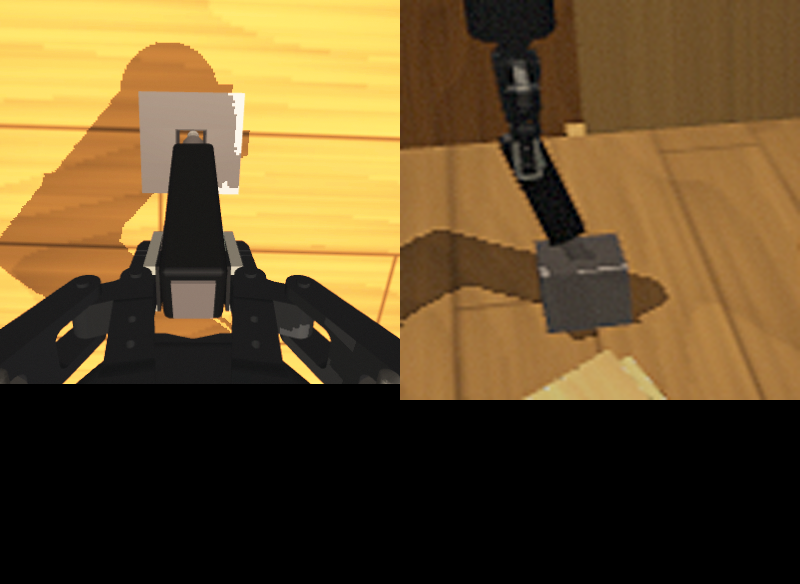

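The meter is tilted in the grip. In the wrist view its top face spans rows 272–318 at column 253 and the shoulder edge is near row 144. In the side view the body leans as expected and the nose is still in the hole. I measure the angle from these edges.

```bash
cat > tilt.py <<'E'
from m import *
from scipy.optimize import least_squares
def edges(im):
    g=im[:,246:261].astype(float).mean(2).mean(1); d=np.diff(g); return g,d
def fit(s,vt1,vt2,vs,vtip=None):
    e2=ext("wrist",s); R=Ro.from_euler("xyz",s["orientation"]).as_matrix(); G=np.array(s["eef_pos"])-.019*R[:,2]
    def pr(q):
        a,l,o=q; up=-np.cos(a)*R[:,2]-np.sin(a)*R[:,0]; x=np.cos(a)*R[:,0]-np.sin(a)*R[:,2]
        O=G-l*up+o*x
        return proj(e2,np.array([O+.11*up+.018*x,O+.11*up-.018*x,O+.018*x]))[:,1]
    r=least_squares(lambda q:pr(q)-[vt1,vt2,vs],[.35,.09,0],x_scale=[.1,.01,.01]); return r.x
E
python3 - <<'E'
from tilt import *
im=np.load("w6.npy"); g,d=edges(im); print([(i,round(d[i])) for i in range(120,335) if abs(d[i])>8])
q=fit(observe(),271,318,144); print(np.degrees(q[0]),q)
t=np.load("s6.npy"); m=(t[115:155,150:200].max(2)<25).astype(np.uint8)
for v in range(122,156,3):
    c=np.where(t[v,150:200].max(1)<30)[0]+150; print(v,c.min() if len(c) else 0,c.max() if len(c) else 0)
E
```

```text
[(128, -26), (129, -19), (130, 8), (131, 11), (135, -14), (142, -36), (143, -33), (279, 36), (280, 39), (283, 18)]
19.698273681933713 [ 0.34379973  0.09454397 -0.00314991]
122 166 169
125 161 173
128 163 174
131 167 176
134 166 177
137 168 179
140 169 180
143 171 182
146 172 183
149 174 184
152 175 179
155 0 0
```

Request:
move_arm:
  deltas:
    - {"fingers": 0, "slide": [0, 0, 0], "twist": 0}
    - {"fingers": 0, "slide": [0, 0, 0], "twist": 0}
    - {"fingers": 0, "slide": [-0.9, 0, -2.4], "twist": 0}
    - {"fingers": 0, "slide": [-1.8, 0, -4.8], "twist": 0}
    - {"fingers": 0, "slide": [-2, 0, -9], "twist": 0}
    - {"fingers": 0, "slide": [-2, 0, -13], "twist": 0}
    - {"fingers": 0, "slide": [-2, 0, -13], "twist": 0}
    - {"fingers": 0, "slide": [-2, 0, -13], "twist": 0}
  newtons: 70

```text
time: 13.28
eef_pos: [0.4661, 0.2607, 0.2782]
orientation: [3.141, 0.002, 0.032]
force: [-0.2, -0.4, -2.3]
opening: 0.0269
grasp_force: 72.1
```

Run:
```python
from tilt import *
s=observe(); im=camera("wrist"); np.save("w7.npy",im); np.save("s7.npy",camera("side")); g,d=edges(im); print([(i,round(d[i])) for i in range(60,335) if abs(d[i])>8])
print(s["eef_pos"],s["orientation"],s["force"],s["time"])
q=fit(s,271,318,143); print(np.degrees(q[0]),q)
```

```text
[(75, 21), (76, 14), (100, -31), (104, -17), (105, -20), (106, -10), (107, 15), (108, 20), (109, 14), (118, -24), (121, 41), (122, 27), (131, -10), (133, -9), (134, -17), (135, -8), (141, -20), (142, -42), (143, -9), (279, 33), (280, 37), (283, 16), (316, 22), (317, 46), (318, 11), (330, -10), (331, -34), (333, 34), (334, 10)]
[0.46612295 0.26070784 0.27823779] [3.14110356e+00 1.72070203e-03 3.23861564e-02] [-0.1607922  -0.43992726 -2.25799697] 13.275
19.911013948330172 [ 0.34751275  0.09410064 -0.00244567]
```

Run:
```python
from tilt import *
s=observe(); e2=ext("wrist",s); es=ext("side"); R=Ro.from_euler("xyz",s["orientation"]).as_matrix(); G=np.array(s["eef_pos"])-.019*R[:,2]
t=np.load("s7.npy")
def frame(a,l,o):
    up=-np.cos(a)*R[:,2]-np.sin(a)*R[:,0]; x=np.cos(a)*R[:,0]-np.sin(a)*R[:,2]; return G-l*up+o*x,up,x
for a in (17,18,19,20,21,22):
    O,up,x=frame(np.radians(a),.091,0)
    print(a,"shoulder",proj(e2,O+.018*x)[0][1].round(1),"tip",proj(e2,O-.05*up+.0*x)[0].round(1),"nose end",proj(e2,O-.03*up+.009*x)[0][1].round(1), "top",proj(e2,[O+.11*up+.018*x,O+.11*up-.018*x])[:,1].round(1),
     "side sh",proj(es,O)[0].round(1),"top",proj(es,O+.11*up)[0].round(1))
y=R[:,1]
meas=[]
for v in range(80,140,2):
    c=np.where(t[v,140:210].max(1)<30)[0]+140
    if len(c): meas.append((v,int(c.min()),int(c.max())))
print(meas)
for a in (16,18,20,22,24):
    O,up,x=frame(np.radians(a),.091,0)
    P=np.array([O+h*up+i*.018*x+j*.014*y for h in(0,.11) for i in(-1,1) for j in(-1,1)])
    hull=cv2.convexHull(proj(es,P).astype(np.float32)); m=np.zeros((384*8,512*8),np.uint8); cv2.fillConvexPoly(m,np.round(hull*8).astype(int),1)
    print(a,[(v,round(np.where(m[v*8+4])[0].min()/8,1),round(np.where(m[v*8+4])[0].max()/8,1)) for v in range(100,124,4) if m[v*8+4].any()])
```

```text
17 shoulder 147.3 tip [253. 141.] nose end 141.1 top [270.1 322.2] side sh [167.8 110.8] top [152.3  75.2]
18 shoulder 145.5 tip [253.  138.4] nose end 138.8 top [271.3 322. ] side sh [168.3 110.6] top [152.2  75.3]
19 shoulder 143.6 tip [253.  135.8] nose end 136.5 top [272.5 321.7] side sh [168.8 110.4] top [152.1  75.3]
20 shoulder 141.8 tip [253.  133.2] nose end 134.1 top [273.7 321.5] side sh [169.3 110.2] top [151.9  75.4]
21 shoulder 140.0 tip [253.  130.6] nose end 131.8 top [274.8 321.2] side sh [169.8 110. ] top [151.8  75.4]
22 shoulder 138.1 tip [253. 128.] nose end 129.4 top [276.  320.9] side sh [170.3 109.8] top [151.7  75.5]
[(80, 148, 161), (82, 149, 161), (84, 150, 162), (86, 151, 163), (88, 151, 164), (90, 161, 165), (92, 153, 166), (94, 155, 167), (96, 156, 168), (98, 157, 169), (100, 158, 170), (102, 159, 171), (104, 160, 172), (106, 161, 173), (108, 162, 174), (110, 163, 174), (112, 164, 169), (114, 165, 165)]
16 [(100, np.float64(155.8), np.float64(169.8)), (104, np.float64(157.5), np.float64(171.4)), (108, np.float64(159.2), np.float64(172.9)), (112, np.float64(160.9), np.float64(168.1))]
18 [(100, np.float64(156.5), np.float64(170.5)), (104, np.float64(158.4), np.float64(172.4)), (108, np.float64(160.2), np.float64(174.0)), (112, np.float64(162.1), np.float64(168.1))]
20 [(100, np.float64(157.1), np.float64(171.6)), (104, np.float64(159.1), np.float64(173.5)), (108, np.float64(161.2), np.float64(175.1)), (112, np.float64(163.2), np.float64(168.1))]
22 [(100, np.float64(157.8), np.float64(172.5)), (104, np.float64(160.0), np.float64(174.6)), (108, np.float64(162.2), np.float64(176.2)), (112, np.float64(164.4), np.float64(168.4))]
24 [(100, np.float64(158.4), np.float64(173.5)), (104, np.float64(160.8), np.float64(175.8)), (108, np.float64(163.1), np.float64(176.0)), (112, np.float64(165.5), np.float64(168.6))]
```

The tilt is 20° within about 1° in both views. I carry the meter over the ring.

Request:
move_arm:
  deltas:
    - {"fingers": 0, "slide": [-1, 5, 0], "twist": -0.1}
    - {"fingers": 0, "slide": [-1.5, 10, 0], "twist": -0.204}
    - {"fingers": 0, "slide": [-2, 15, 0], "twist": -0.204}
    - {"fingers": 0, "slide": [-2.5, 20, 0], "twist": -0.204}
    - {"fingers": 0, "slide": [-3.2, 25, 0], "twist": -0.204}
    - {"fingers": 0, "slide": [-3.8, 29.9, 0], "twist": -0.204}
    - {"fingers": 0, "slide": [-3.8, 29.9, 4], "twist": -0.204}
    - {"fingers": 0, "slide": [-3.8, 29.9, 6.5], "twist": -0.204}
    - {"fingers": 0, "slide": [-3.8, 29.9, 7.9], "twist": -0.204}
    - {"fingers": 0, "slide": [-3.8, 29.9, 7.9], "twist": -0.204}
    - {"fingers": 0, "slide": [-3.8, 29.9, 7.9], "twist": -0.204}

```text
time: 14.75
eef_pos: [0.4386, -0.0393, 0.2015]
orientation: [3.141, -0.002, 0.237]
force: [0.8, 0.1, -0.1]
opening: 0.0273
grasp_force: 71.9
```

Run:
```python
from tilt import *
s=observe(); im=camera("wrist"); np.save("w8.npy",im); t=camera("side"); np.save("s8.npy",t); top=camera("top"); np.save("t8.npy",top)
z=np.zeros((600,800,3),np.uint8)
z[:400,:400]=cv2.resize(im[60:160,200:300],(400,400),interpolation=cv2.INTER_CUBIC)
z[:400,400:]=cv2.resize(t[130:230,140:240],(400,400),interpolation=cv2.INTER_CUBIC)
z[400:,:320]=cv2.resize(top[205:305,200:360],(320,200),interpolation=cv2.INTER_CUBIC)
cv2.imwrite("pics/w8.png",z[...,::-1])
print(s["eef_pos"],s["orientation"],s["force"],s["time"])
R=Ro.from_euler("xyz",s["orientation"]).as_matrix(); G=np.array(s["eef_pos"])-.019*R[:,2]
p=(.5098,-.0684,.236); ring=W(p,np.array([0,.045,.018])); a=np.radians(19.8)
up=-np.cos(a)*R[:,2]-np.sin(a)*R[:,0]; tip=G-.141*up; n=rest(*p)[0][:,2]
print("tip",tip,"ring",ring,"d in board",(tip-ring)@rest(*p)[0],"angle",np.degrees(np.arccos(up@n)))
for c in("wrist","side"): print(c,proj(ext(c,s),[tip,ring]).round(1).tolist())
```

```text
[ 0.43864268 -0.03933284  0.20148937] [ 3.14105327e+00 -1.50407819e-03  2.36557806e-01] [ 0.76401229  0.05276034 -0.14360702] 14.75
tip [ 0.48525509 -0.02815898  0.08789716] ring [ 0.49329259 -0.02608681  0.06191447] d in board [ 0.00108789 -0.00013545  0.02725425] angle 0.11525465039667943
wrist [[252.9, 133.8], [252.7, 121.9]]
side [[177.4, 196.5], [181.5, 204.5]]
```

View pics/w8.png

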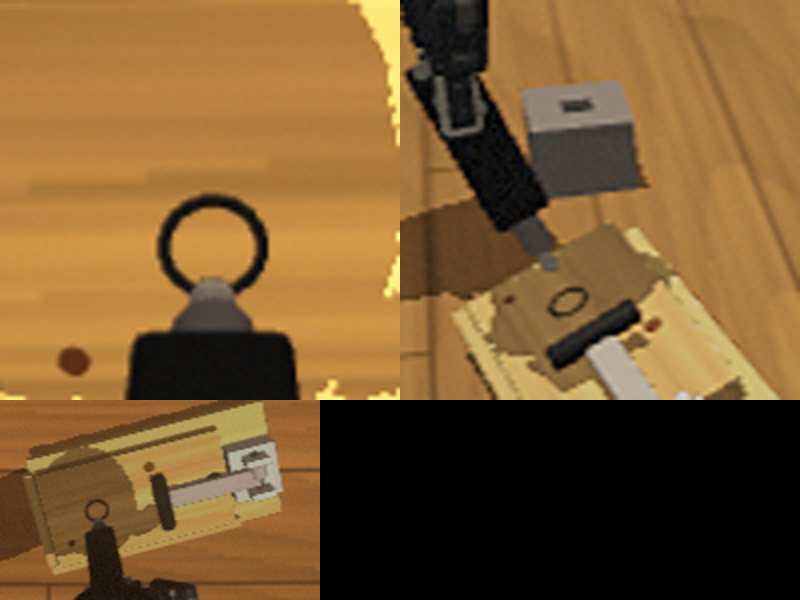

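The wrist view shows the ring at (253,121), with the ball tip just short of it and lined up on the same column. In the side view the tip is at (178,197), and both match the model. The tip is about 27 mm above the face, so I advance along the board normal.

Request:
move_arm:
  deltas:
    - {"fingers": 0, "slide": [0.25, 0, 1], "twist": 0}
    - {"fingers": 0, "slide": [0.59, 0, 1.9], "twist": 0}
    - {"fingers": 0, "slide": [0.69, 0, 2.2], "twist": 0}
    - {"fingers": 0, "slide": [0.69, 0, 2.2], "twist": 0}
    - {"fingers": 0, "slide": [0.69, 0, 2.2], "twist": 0}
    - {"fingers": 0, "slide": [0.69, 0, 2.2], "twist": 0}

```text
time: 15.65
eef_pos: [0.445, -0.0378, 0.1787]
orientation: [3.141, -0.001, 0.236]
force: [-1.0, 0.6, -0.8]
opening: 0.0268
grasp_force: 71.9
```

```bash
cat > st.py <<'E'
from tilt import *
def st():
    F=[];
    for i in range(4): s=observe(); F.append(s["force"]); camera("wrist")
    R=Ro.from_euler("xyz",s["orientation"]).as_matrix(); G=np.array(s["eef_pos"])-.019*R[:,2]
    p=(.5098,-.0684,.236); B=rest(*p)[0]; a=np.radians(19.8); up=-np.cos(a)*R[:,2]-np.sin(a)*R[:,0]; tip=G-.141*up
    print("t",s["time"],"tip board mm",((tip-W(p,np.array([0,.045,.018])))@B*1e3).round(2),"F board",(np.array(F)@B).round(2).tolist())
st()
E
python3 st.py
```

```text
t 15.8 tip board mm [-0.82 -0.09  3.45] F board [[-1.02, 0.8, -0.46], [-0.93, -0.18, -1.22], [0.53, -0.71, -0.99], [-0.51, -0.29, -1.13]]
```

Request:
move_arm:
  deltas:
    - {"fingers": 0, "slide": [0.09, 0, 0.24], "twist": 0}
    - {"fingers": 0, "slide": [0.17, 0, 0.47], "twist": 0}
    - {"fingers": 0, "slide": [0.17, 0, 0.47], "twist": 0}
    - {"fingers": 0, "slide": [0.17, 0, 0.47], "twist": 0}

```text
time: 16.35
eef_pos: [0.4466, -0.0374, 0.1739]
orientation: [3.141, -0.0, 0.236]
force: [-0.8, 0.2, 0.7]
opening: 0.0273
grasp_force: 72.3
```

```bash
python3 st.py
```

```text
t 16.5 tip board mm [-0.85 -0.14 -1.59] F board [[-0.46, 0.43, 0.92], [-0.28, 0.51, 0.96], [-0.77, 0.33, 1.21], [-0.11, 0.65, 0.76]]
```

Request:
move_arm:
  deltas:
    - {"fingers": 0, "slide": [0.06, 0, 0.17], "twist": 0}
    - {"fingers": 0, "slide": [0.12, 0, 0.34], "twist": 0}
    - {"fingers": 0, "slide": [0.18, 0, 0.5], "twist": 0}
    - {"fingers": 0, "slide": [0.18, 0, 0.5], "twist": 0}
    - {"fingers": 0, "slide": [0.18, 0, 0.5], "twist": 0}

```text
time: 17.18
eef_pos: [0.4484, -0.037, 0.1688]
orientation: [3.141, -0.0, 0.236]
force: [-0.9, 0.3, 2.9]
opening: 0.0272
grasp_force: 72.5
```

```bash
python3 st.py
python3 - <<'E'
from tilt import *
s=observe(); im=camera("wrist"); g,d=edges(im); print([(i,round(d[i])) for i in range(100,160) if abs(d[i])>8])
top=camera("top"); p=(.5098,-.0684,.236); e=ext("top")
print([(np.round(d["centre"],3).tolist(),round(d["score"],2)) for d in look_for("clamp_handle","top")[:1]])
t0=np.load("t8.npy"); df=np.abs(top.astype(int)-t0).max(2); print("diff near handle",df[253:280,275:345].max())
t=camera("side"); print([(v,*(np.where(t[v,150:215].max(1)<30)[0][[0,-1]]+150)) for v in range(160,196,4) if (t[v,150:215].max(1)<30).any()])
E
```

```text
t 17.325 tip board mm [-0.87 -0.15 -6.9 ] F board [[0.23, 0.46, 3.0], [0.29, 0.37, 3.26], [-0.2, 0.01, 3.12], [1.35, -0.36, 3.49]]
[(121, -32), (122, -44), (123, -19), (125, 50), (126, 36), (127, 15), (133, -15), (134, -23), (135, -14), (136, -9), (141, -15), (142, -30)]
[([0.518, -0.126, 0.082], 0.63)]
diff near handle 71
[(160, np.int64(155), np.int64(165)), (164, np.int64(150), np.int64(166)), (168, np.int64(152), np.int64(168)), (172, np.int64(155), np.int64(170)), (176, np.int64(157), np.int64(173)), (180, np.int64(159), np.int64(175)), (184, np.int64(162), np.int64(177)), (188, np.int64(164), np.int64(179)), (192, np.int64(167), np.int64(180))]
```

```bash
python3 -c "
from cell import *
print(close_job())"
```

```text
the job is handed in; nothing more can be done
None
```

I handed the job in at about 17.5 s with the clamp shut and the meter's tip in the ring, within about 1 mm of its centre; the meter is square to the board to about 1° and its tip is about 7 mm in (around 4 N). I didn't separately measure whether the board moved under the press; the bottle, tumbler and screwdriver were not touched.

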